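# Slide a specimen tray into the viewer and hold its flap at the viewing mark

## Robot

A 6-joint arm with a two-finger parallel gripper is mounted at the origin on the work surface. World frame = base frame: x ahead of the robot, y to its left, z up, the work surface at z = 0. Lengths are in m, angles in rad, forces in N, time in s.
With the tool pointing down it reaches from about 0.375 to 0.925 m from the base axis. Payload 5.7 kg.
Tool frame: the origin (TCP) lies on the centre line of the jaws, within the pads' length; the fingertips stand 14 mm ahead of it and the grasp point (between the pads) lies 5 mm behind it; y points along the fingers, z is the direction in which the jaws open and shut, and the axes are right-handed (so a half turn about y gives the same grasp; the last joint's range is limited). The gripper opens to 88 mm and grips with 3 to 60 N. Pads are 20 mm wide; open, the fingers measure 115 mm over their backs; the gripper's body (75 mm by 178 mm) begins 61 mm behind the grasp point.
Start: joints at [-1.269, 0.359, 1.51, -0, 1.272, -0.115], TCP at [0.243, -0.549, 0.237] pointing down, gripper open.
Joint ranges: [-2.97, 2.97], [-1.01, 2.36], [0.21, 2.38], [-0.96, 4.11], [0.2, 2.71], [-2.98, 2.98]. Speed limits (rad/s): [2.39, 2.39, 3.14, 3.14, 3.14, 3.14].

## Interface

Orientations are given as a 3x3 rotation matrix whose columns are the frame's x, y, z axes.
In Python, from station import get_state, grab_frame, camera_params, job_done gives the robot as it stands.
- The arm moves only by the tool apply_moves, never from a script. Its argument "motion" is text: rows parted by semicolons, each of 7 numbers parted by spaces: the shift along the tool's x, y, z each as a share of 15 cm, from -1 to 1, then the turn, a rotation vector about the tool's x, y, z each as a share of 180 degrees, from -1 to 1, then the gripper command: -1 is fully open, 1 is shut, values between are in proportion. In form: dx dy dz wx wy wz jaw; .... A call has 1 to 8 rows; each row is the pose to reach, as a shift and turn from the pose commanded when the call began, along the tool's axes at that moment, turning the shorter way round; what a row does not reach only later rows make up. A row lasts 1/12 s, in which the tool goes at most 41.7 mm and 7.16 degrees, less where a joint would pass 70% of its speed; a pose out of reach is approached as far as the arm can. A call with a number of a shift or a turn outside -1 to 1 is refused whole. A call with a gripper value outside its range is refused whole. The fingers move at their own pace and stop on an object; the grip force is fixed at half the most. Time passes only in rows, so rows that repeat a pose let the fingers close. It gives the time, the measured TCP pose, the force and the opening at its end, in the units of the state.
- get_state(): the state, without advancing time (a new reading comes with each control period).
- grab_frame(name): name is "side" or "top"; returns the picture (420x560x3 uint8, red, green, blue); there is no depth.
- camera_params(name): a dict with "intrinsics" (3x3 intrinsics, pixels), "extrinsics" (4x4, takes a point from world to camera coordinates). Camera axes: x right, y down, z forward; pixel columns grow to the right and rows downward; lengths in m; the calibration is good to about 2 mm. A picture is of the moment at which its call begins. camera_params takes no time and is no camera call.
- job_done(): hands the job in, once; it reports no verdict.
The state is a dict: "time": time; "joint_positions": joint angles; "joint_vel": joint speeds; "joint_torque": joint torques, N m; "ee_pos": TCP position; "tcp_rot": TCP orientation; "force": force on the tool from outside, world axes, zero at the start; "torque": the same for the moment, N m; "opening": finger opening in m.
Only numpy, scipy, OpenCV 4.12 (cv2) and the standard library are available. Lean on these libraries where they do the work, as an engineer would, in place of code of your own. Each camera call takes 0.05 s, during which the arm holds its last target. There are 200 camera calls.

## Task

Slide the tray of slides along its channel, under the hood of the slide viewer, until it is fully home against the end stop, with the flap still shut. Then let go of the tray, lift the hood's flap until the flap is parallel to the steel pointer at the side of the hood, and finish while still holding the flap steadily there with the fingers (it falls shut if let go). Leave the pointer and everything else on the bench as they are.

Things in the scene. Friction and masses are not known exactly. Their poses are not given: they have to be found in the camera images.
- viewer: The slide viewer, white, fixed to the bench. Origin on the bench under the centre of its hood, z up; y runs along its channel into the hood, x points to the flap's hinge side, away from the robot. Hood: 170 (x) x 160 (y) mm outside, 90 mm high, its top closed by the flap; a channel runs straight out of its -y side to y -325 mm.
- entry (a point): Middle of the hood's entry, on the channel floor (viewer x 0, y -80, z 20 mm). The entry is 102 mm wide, its lintel's underside 35 mm above the channel floor. Channel: floor 20 mm above the bench, open above, two rails 84 mm apart inside, 104 mm outside, their tops 32 mm above the bench.
- stop (a point): Point on the channel floor at the inner face of the hood's end stop, on the channel's centre line (viewer x 0, y +75, z 20 mm). Axes as the viewer.
- tray: Loose grey slide tray lying in the channel, 80 wide (x) x 230 long (y) x 14 mm high with 5 glass slides, about 0.3 kg. Origin under its centre, y along its length towards the hood. It only slides along the channel; it starts 90 to 150 mm short of the stop.
- tray_grip (a point): Point in the tray's upright grip block, 12 mm below its top, at tray x 0, y -95, z 40 mm. The block is 14 (x) x 30 (y) mm and stands from 6 to 51 mm above the tray's underside; with the tray home it is still outside the hood, 60 mm from its wall.
- tray_front (a point): Middle of the tray's front lower edge, at tray x 0, y +115, z 0 mm; it touches the stop when home.
- flap (a joint): Angle of the hood's flap (rad): 0 lying shut on the hood, growing as its edge nearest the robot swings up, at most 1.4. It hinges freely and falls shut when let go. Flap: 165 (x) x 156 (y) x 8 mm, white frame with a clear window, about 0.3 to 0.6 kg.
- flap_bar (a point): Centre of the steel pull bar above the flap's free edge: a round bar 10 mm thick along viewer y, 80 mm clear between its two posts, its axis 35 mm above the flap's top face, 150 mm along the flap from the hinge axis and 43 mm above it. Axes fixed to the flap: x along the flap to the hinge, y along the hinge.
- flap_hinge (a point): Point on the flap's hinge axis at the middle of the flap, 90 mm above the bench (viewer x +80, y 0, z 90 mm). The axis runs along y. Axes turn with the flap.
- pointer (a joint): Angle of the steel pointer arm (rad), which turns stiffly on the flap's hinge line, in front of a curved scale outside the hood's +y end (viewer y 108 mm): the mark. Measured as the flap's angle: when both are equal the flap is parallel to the pointer. Between 0.45 and 0.95 at the start. Not to be touched.
- pointer_tip (a point): Free end of the pointer arm, 165 mm from the hinge axis (as far as the flap's free edge). The arm is 12 mm wide with a 22 mm square end. Axes fixed to the arm: x along the arm to the hinge.
- rack: Bystander: orange-red tube rack with capped tubes, 100 x 200 x 100 mm. Origin under its centre.
- pot: Bystander: round lidded specimen pot, diameter 60, 60 mm tall, standing behind the channel. Origin under its centre.
- oil: Bystander: small brown dropper bottle, diameter 32, 65 mm tall, standing in front of the channel. Origin under its centre.
- carton: Bystander: flat white carton, 70 x 110 x 50 mm. Origin under its centre.
- dish: Bystander: clear open dish with a red insert, 75 x 95 x 60 mm. Origin under its centre.
- counter: Bystander: white cell-counter keypad, 90 x 130 x 36 mm. Origin under its centre.
- pens: Bystander: glass beaker with pens, diameter 80, 155 mm tall with the pens. Origin under its centre.
Things that resemble listed ones, but are neither listed nor needed, are in the scene too. Several things have the shape of the tray; the one meant has the colours described above.

How it is judged:
By the outcome, as a careful person would: the job done as asked, in the order asked, and still so for the second after the job is handed in, while the arm keeps its last pose, push and grip.
It also fails if it takes over 48 s, if anything falls off the work surface, if the arm or the gripper's body presses on something with over 40 N, if the wrist force passes 120 N, or if a joint passes its speed limit or range.

## Working session

There is one attempt and no reset: what is moved stays moved. The work goes in short steps, Python scripts to look and compute and a tool call to move; the robot and the scene stay as the last step left them, time stands still between calls to the robot, and variables do not carry over. Pictures are saved under pics/ and viewed, about 8 in all and at most 12, crops included, and the job is handed in when it is done.

Besides the shell and the picture viewer there is one more tool, called after ">>>" as name(argument=value, ...) on one line, values as JSON. apply_moves: Moves the arm, as the interface text tells. Shift numbers are shares of 15 cm and turn numbers shares of 180 degrees, none past 1 either way. Its arguments: {"type":"object","properties":{"motion":{"type":"string"}},"required":["motion"]}

```bash
mkdir -p pics; ls
python3 - <<'E'
from station import *
import cv2,numpy as np
np.set_printoptions(precision=4,suppress=True)
for n in("side","top"):
    f=grab_frame(n); cv2.imwrite(f"pics/{n}0.png",cv2.cvtColor(f,cv2.COLOR_RGB2BGR))
    p=camera_params(n); print(n,p["intrinsics"],p["extrinsics"])
s=get_state(); print({k:np.array(v) for k,v in s.items()})
a=[cv2.imread(f"pics/{n}0.png") for n in("side","top")]
E
```

```text
pics
side [[492.254    0.     275.5048]
 [  0.     492.254  208.7266]
 [  0.       0.       1.    ]] [[-0.9972 -0.075   0.0066  0.5408]
 [-0.0422  0.4847 -0.8737  0.111 ]
 [ 0.0623 -0.8715 -0.4865  1.4947]
 [ 0.      0.      0.      1.    ]]
top [[430.413    0.     279.134 ]
 [  0.     430.413  206.6945]
 [  0.       0.       1.    ]] [[-0.0273 -0.9996 -0.0061  0.0273]
 [-0.9937  0.0278 -0.1083  0.5464]
 [ 0.1084  0.0031 -0.9941  1.2226]
 [ 0.      0.      0.      1.    ]]
{'time': array(0.1), 'joint_positions': array([-1.2691,  0.3595,  1.5113, -0.    ,  1.2725, -0.1151]), 'joint_vel': array([ 0.0009, -0.0017, -0.0013, -0.0005, -0.0001, -0.0008]), 'joint_torque': array([  0.0003, -51.6358, -27.1408,   0.0676,   0.0277,  -0.    ]), 'ee_pos': array([ 0.2427, -0.5481,  0.2359]), 'tcp_rot': array([[-0.9144, -0.0005,  0.4048],
       [-0.4048,  0.0016, -0.9144],
       [-0.0002, -1.    , -0.0017]]), 'force': array([ 0.6141, -0.0944,  0.2963]), 'torque': array([0.0192, 0.0294, 0.0632]), 'opening': array(0.0876)}
```

View pics/side0.png

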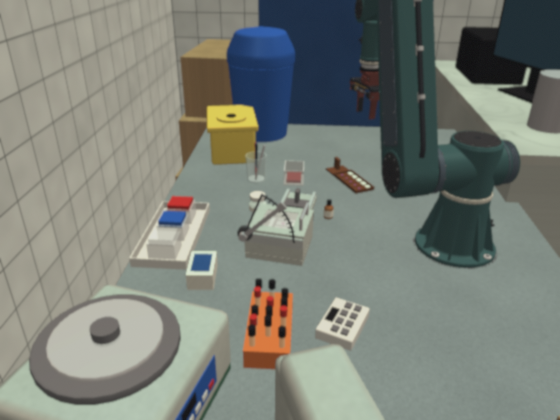

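View pics/top0.png

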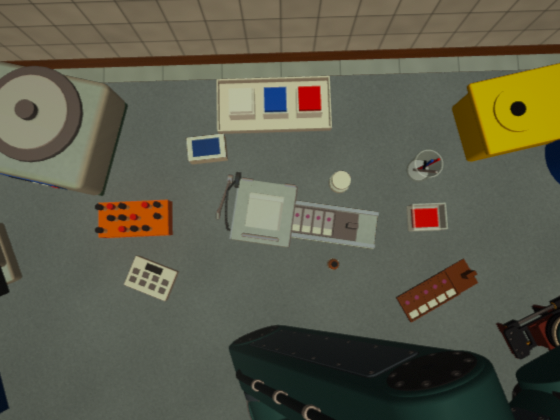

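The side view shows the hood near (285,225), with the pointer and scale at its left. The top view shows the viewer with its hood at (263,212) and its channel running right to (377,230). Tray-shaped things in the top view are the grey tray in the channel at (325,222) and the brown tray at (437,290). The grey one in the channel fits the description, and I'll confirm it in an enlarged crop.

Run:
```python
import cv2,numpy as np
t=cv2.imread("pics/top0.png")[165:260,210:390]; s=cv2.imread("pics/side0.png")[170:265,225:345]
t=cv2.resize(t,None,fx=4.4,fy=4.4,interpolation=cv2.INTER_CUBIC)[:300*2]
cv2.imwrite("pics/ct.png",t)
cv2.imwrite("pics/cs.png",cv2.resize(s,None,fx=6,fy=6,interpolation=cv2.INTER_CUBIC))
```

```text
(no output)
```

View pics/ct.png

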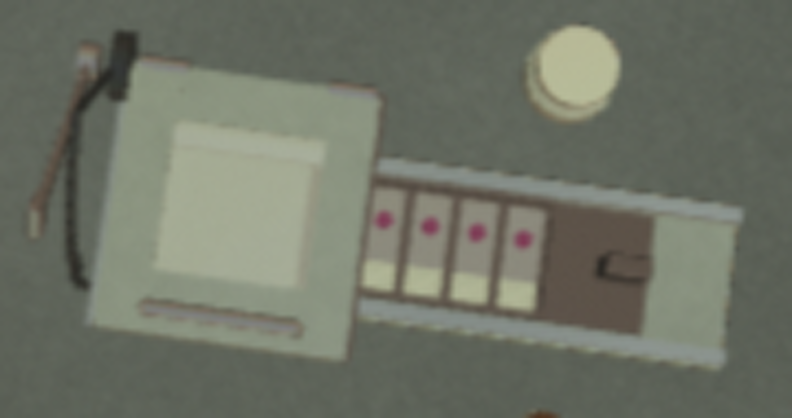

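View pics/cs.png

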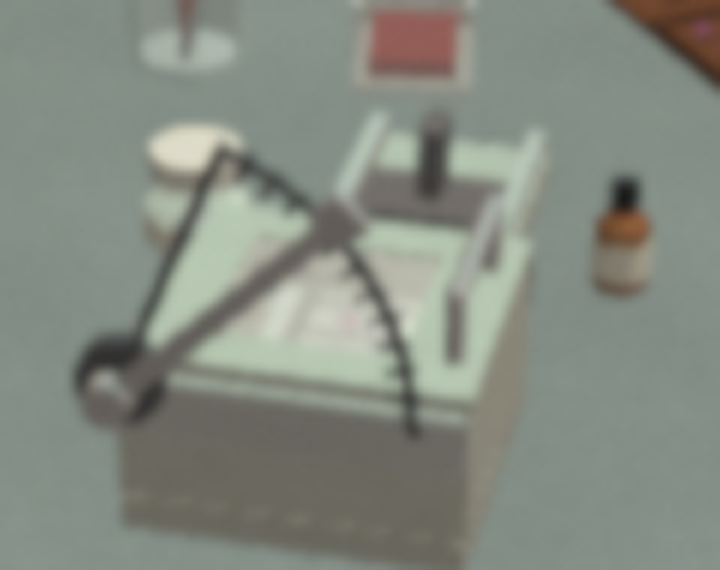

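The crops confirm the grey tray: dark grey body with glass slides and an upright grip block, lying in the channel and running under the hood (crop (630,265), about top px (353,225)). The pull bar lies at crop (143..298, 305..330). In the side crop the pointer runs from its hub at (105,395) to its tip at (338,222). Next I fit the pose.

```bash
cat > h.py <<'E'
import numpy as np,cv2
from station import *
from scipy.optimize import least_squares
np.set_printoptions(precision=4,suppress=True)
C={n:camera_params(n) for n in("side","top")}
def proj(n,P):
    P=np.atleast_2d(P); E=C[n]["extrinsics"]; q=(P@E[:3,:3].T+E[:3,3])@C[n]["intrinsics"].T; return q[:,:2]/q[:,2:]
def ray(n,uv):
    E=C[n]["extrinsics"];R=E[:3,:3]; d=R.T@np.linalg.solve(C[n]["intrinsics"],[*uv,1]); return -R.T@E[:3,3],d/np.linalg.norm(d)
def plane(n,uv,p0,nv):
    o,d=ray(n,uv); return o+d*(((np.array(p0)-o)@nv)/(d@nv))
def Rz(a): c,s=np.cos(a),np.sin(a); return np.array([[c,-s,0],[s,c,0],[0,0,1.]])
def w(v,P): return np.atleast_2d(P)@Rz(v[2]).T+[v[0],v[1],0]
T=lambda u:np.array(u)/4.4+[210,165]
S=lambda u:np.array(u)/6+[225,170]
E
python3 - <<'E'
from h import *
obs=[("top",T((382,95)),(.080,-.078,.098)),("top",T((347,360)),(-.085,-.078,.098)),("top",T((742,210)),(.052,-.325,.032)),("top",T((722,366)),(-.052,-.325,.032)),
("top",T((143,305)),(-.07,.045,.133)),("top",T((298,330)),(-.07,-.045,.133)),
("side",S((457,290)),(-.07,.045,.133)),("side",S((495,197)),(-.07,-.045,.133)),("side",S((470,402)),(-.085,.078,.098)),("side",S((533,240)),(-.085,-.078,.098))]
def f(v): return np.concatenate([proj(n,w(v,p))[0]-u for n,u,p in obs])
r=least_squares(f,[.45,.05,0],loss="soft_l1"); v=r.x; print(v,np.degrees(v[2]));print(f(v).reshape(-1,2))
np.save("v.npy",v)
R=Rz(v[2]);loc=lambda P:(P-[v[0],v[1],0])@R
for u in((652,212),(641,335)): print("tray back",loc(plane("top",T(u),[0,0,.034],[0,0,1])))
for u in((652,255),(650,278),(610,253),(605,277)): print("block top",loc(plane("top",T(u),[0,0,.071],[0,0,1])))
p0=w(v,(.08,.108,.09))[0]
for n,u in(("side",S((105,395))),("side",S((338,222))),("side",S((220,310)))):
    q=loc(plane(n,u,p0,R[:,1])); d=q-[.08,.108,.09]; print("ptr",q,np.hypot(*d[[0,2]]),np.arctan2(d[2],-d[0]))
for u in((88,55),(35,222)):
    o,d=ray("top",T(u)); q=loc(plane("top",T(u),p0,R[:,0]));print(loc(plane("top",T(u),[0,0,.09],[0,0,1])),loc(plane("top",T(u),[0,0,.19],[0,0,1])))
print("bar",w(v,(-.07,0,.133)),"entry",w(v,(0,-.08,.02)))
E
```

```text
[ 0.5256  0.0526 -0.1709] -9.79236744923682
[[-0.1692  1.0342]
 [-0.6258  0.1656]
 [ 0.3744 -0.1672]
 [ 0.6292  0.0832]
 [ 0.7929  0.1778]
 [-0.8403 -0.6418]
 [-0.1751  0.4971]
 [-0.3697  0.9909]
 [ 0.2154 -0.5736]
 [-0.1729 -0.4203]]
tray back [ 0.0414 -0.2653  0.034 ]
tray back [-0.0397 -0.2681  0.034 ]
block top [ 0.0097 -0.2626  0.071 ]
block top [-0.005  -0.2632  0.071 ]
block top [ 0.0072 -0.236   0.071 ]
block top [-0.0084 -0.2348  0.071 ]
ptr [0.0809 0.108  0.0917] 0.001903266261307105 2.0613299345643394
ptr [-0.0283  0.108   0.1982] 0.1530839535189634 0.7851241835750883
ptr [0.0255 0.108  0.1456] 0.07784734866395124 0.7948261710831306
[0.0831 0.11   0.09  ] [0.0672 0.0954 0.19  ]
[-0.0267  0.1265  0.09  ] [-0.0333  0.1104  0.19  ]
bar [[0.4566 0.0645 0.133 ]] entry [[ 0.5119 -0.0262  0.02  ]]
```

>>> apply_moves(motion="-1 0.2 -0.63 0 -0.313 0 -1;-1 0.2 -0.63 0 -0.313 0 -1;-1 0.2 -0.63 0 -0.313 0 -1;-1 0.2 -0.63 0 -0.313 0 -1;-1 0.2 -0.63 0 -0.313 0 -1;-1 0.2 -0.63 0 -0.313 0 -1;-1 0.2 -0.63 0 -0.313 0 -1;-1 0.2 -0.63 0 -0.313 0 -1")

```text
time: 0.77
ee_pos: [0.342, -0.4006, 0.2063]
tcp_rot: [[-0.162, -0.001, 0.987], [-0.987, 0.001, -0.162], [-0.001, -1.0, -0.001]]
force: [0.0, -0.6, -0.4]
opening: 0.0881
```

```bash
cat > go.py <<'E'
import sys
from h import *
v=np.load("v.npy"); s=get_state(); R=np.array(s["tcp_rot"]); p=np.array(s["ee_pos"])
P=w(v,[float(a) for a in sys.argv[1:4]])[0]
Rt=np.c_[-Rz(v[2])[:,1],[0,0,-1],Rz(v[2])[:,0]]
from scipy.spatial.transform import Rotation as Q
print("t",s["time"],"viewer tcp",(p-[v[0],v[1],0])@Rz(v[2]),"F",np.array(s["force"])@Rz(v[2]),"op",s["opening"])
print("shares",(R.T@(P-p))/.15,"turn",Q.from_matrix(R.T@Rt).as_rotvec()/np.pi)
E
python3 go.py 0 -.247 .12
```

```text
t 0.7667 viewer tcp [-0.1038 -0.4778  0.2063] F [ 0.1511 -0.6313 -0.3533] op 0.08810628883774235
shares [-1.5331  0.5757  0.7043] turn [ 0.0002  0.0025 -0.0002]
```

>>> apply_moves(motion="-1 0.3 0.704 0 0.0025 0 -1;-1 0.3 0.704 0 0.0025 0 -1;-1 0.3 0.704 0 0.0025 0 -1;-1 0.3 0.704 0 0.0025 0 -1;-1 0.3 0.704 0 0.0025 0 -1;-1 0.3 0.704 0 0.0025 0 -1;-1 0.3 0.704 0 0.0025 0 -1")

```text
time: 1.35
ee_pos: [0.4715, -0.2705, 0.161]
tcp_rot: [[-0.175, -0.001, 0.985], [-0.985, 0.001, -0.175], [-0.001, -1.0, -0.002]]
force: [0.4, -0.3, 0.4]
opening: 0.0875
```

```bash
python3 go.py 0 -.247 .055
```

```text
t 1.35 viewer tcp [ 0.0016 -0.3276  0.161 ] F [ 0.4574 -0.2414  0.3869] op 0.08751135826876175
shares [-0.5367  0.7068 -0.0124] turn [ 0.0005 -0.0015 -0.0002]
```

>>> apply_moves(motion="-0.536 0 -0.012 0 0 0 -1;-0.536 0 -0.012 0 0 0 -1;-0.536 0.3 -0.012 0 0 0 -1;-0.536 0.5 -0.012 0 0 0 -1;-0.536 0.65 -0.012 0 0 0 -1;-0.536 0.707 -0.012 0 0 0 -1;-0.536 0.707 -0.012 0 0 0 -1")

```text
time: 1.93
ee_pos: [0.482, -0.1925, 0.0541]
tcp_rot: [[-0.179, -0.004, 0.984], [-0.984, 0.002, -0.179], [-0.001, -1.0, -0.004]]
force: [0.5, -0.4, -0.9]
opening: 0.0882
```

```bash
python3 go.py 0 -.247 .055;python3 - <<'E'
from h import *
a=cv2.cvtColor(grab_frame("top"),cv2.COLOR_RGB2BGR)[165:260,230:410];b=cv2.cvtColor(grab_frame("side"),cv2.COLOR_RGB2BGR)[130:265,225:405]
k=dict(fx=4,fy=4,interpolation=cv2.INTER_CUBIC)
b=cv2.resize(b,None,fx=3,fy=3,interpolation=cv2.INTER_CUBIC);a=cv2.resize(a,(540,285))
cv2.imwrite("pics/c2.png",np.vstack([a,b[:310]]))
E
```

```text
t 1.9333 viewer tcp [-0.0013 -0.2489  0.0541] F [ 0.5893 -0.2609 -0.8737] op 0.08816706721558107
shares [-0.0129 -0.0062  0.0083] turn [ 0.0012 -0.0028 -0.0004]
```

View pics/c2.png

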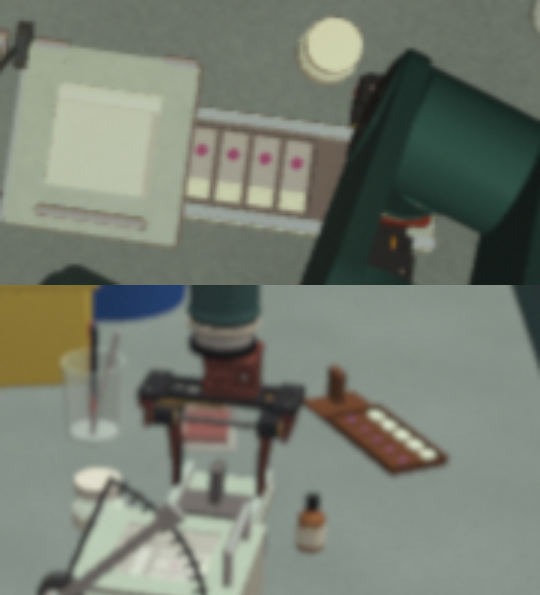

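The fingers straddle the grip block: block at (217,480), fingers at (178,460) and (265,460) in the lower panel. Closing.

>>> apply_moves(motion="0 0 0.008 0 0 0 1;0 0 0.008 0 0 0 1;0 0 0.008 0 0 0 1;0 0 0.008 0 0 0 1;0 0 0.008 0 0 0 1;0 0 0.008 0 0 0 1;0 0 0.008 0 0 0 1;0 0 0.008 0 0 0 1")

```text
time: 2.7
ee_pos: [0.485, -0.1923, 0.0556]
tcp_rot: [[-0.177, -0.0, 0.984], [-0.984, 0.0, -0.177], [-0.0, -1.0, -0.0]]
force: [0.4, 0.6, -0.7]
opening: 0.0381
```

```bash
python3 go.py 0 -.135 .055
```

```text
t 2.7 viewer tcp [ 0.0017 -0.2482  0.0556] F [ 0.3291  0.6314 -0.7347] op 0.03805629383777099
shares [-0.7547  0.0041 -0.0167] turn [ 0.     -0.0024 -0.    ]
```

>>> apply_moves(motion="0 0 0 0 0 0 1;0 0 0 0 0 0 1;0 0 0 0 0 0 1;0 0 0 0 0 0 1;0 0 0 0 0 0 1;0 0 0 0 0 0 1")

```text
time: 3.2
ee_pos: [0.4849, -0.1923, 0.0555]
tcp_rot: [[-0.178, -0.0, 0.984], [-0.984, 0.0, -0.178], [-0.0, -1.0, -0.0]]
force: [0.5, 0.7, -0.0]
opening: 0.0135
```

```bash
python3 go.py 0 -.135 .055
```

```text
t 3.2 viewer tcp [ 0.0016 -0.2482  0.0555] F [ 0.3953  0.8236 -0.0411] op 0.013544523652347571
shares [-0.7549  0.0037 -0.0165] turn [ 0.0001 -0.0024 -0.0001]
```

>>> apply_moves(motion="-0.1 0 -0.001 0 0 0 1;-0.22 0 -0.002 0 0 0 1;-0.34 0 -0.003 0 0 0 1;-0.46 0 -0.004 0 0 0 1;-0.56 0 -0.005 0 0 0 1;-0.63 0 -0.005 0 0 0 1;-0.66 0 -0.005 0 0 0 1;-0.66 0 -0.005 0 0 0 1")

```text
time: 3.87
ee_pos: [0.5019, -0.094, 0.0556]
tcp_rot: [[-0.176, -0.0, 0.984], [-0.984, 0.0, -0.176], [-0.0, -1.0, -0.0]]
force: [-0.3, -0.2, -1.1]
opening: 0.0137
```

```bash
python3 go.py 0 -.135 .055
```

```text
t 3.8667 viewer tcp [ 0.0016 -0.1485  0.0556] F [-0.2701 -0.2372 -1.1058] op 0.013699041955517537
shares [-0.0897  0.0038 -0.0114] turn [ 0.0001 -0.002  -0.0001]
```

>>> apply_moves(motion="-0.015 0 0 0 0 0 1;-0.03 0 0 0 0 0 1;-0.045 0 0 0 0 0 1;-0.055 0 0 0 0 0 1;-0.065 0 0 0 0 0 1;-0.07 0 0 0 0 0 1;-0.07 0 0 0 0 0 1")

```text
time: 4.45
ee_pos: [0.5038, -0.0844, 0.0556]
tcp_rot: [[-0.178, -0.0, 0.984], [-0.984, 0.0, -0.178], [-0.0, -1.0, -0.0]]
force: [0.2, 0.3, -1.1]
opening: 0.0139
```

```bash
python3 go.py 0 -.135 .055
```

```text
t 4.45 viewer tcp [ 0.0018 -0.1387  0.0556] F [ 0.1378  0.3101 -1.0959] op 0.013933125553233597
shares [-0.0246  0.0039 -0.0123] turn [ 0.     -0.0025 -0.0001]
```

>>> apply_moves(motion="-0.007 0 0 0 0 0 1;-0.014 0 0 0 0 0 1;-0.02 0 0 0 0 0 1;-0.027 0 0 0 0 0 1;-0.033 0 0 0 0 0 1")

```text
time: 4.87
ee_pos: [0.5046, -0.0795, 0.0556]
tcp_rot: [[-0.178, -0.0, 0.984], [-0.984, 0.0, -0.178], [-0.0, -1.0, -0.0]]
force: [-0.2, 0.1, -2.3]
opening: 0.014
```

```bash
python3 go.py 0 -.135 .055
```

```text
t 4.8667 viewer tcp [ 0.0018 -0.1337  0.0556] F [-0.1661  0.0701 -2.3078] op 0.014046353515717692
shares [ 0.0086  0.0041 -0.0121] turn [ 0.     -0.0024 -0.    ]
```

>>> apply_moves(motion="-0.007 0 0 0 0 0 1;-0.014 0 0 0 0 0 1;-0.014 0 0 0 0 0 1")

```text
time: 5.12
ee_pos: [0.5058, -0.0791, 0.056]
tcp_rot: [[-0.176, 0.001, 0.984], [-0.984, -0.003, -0.176], [0.003, -1.0, 0.002]]
force: [-1.1, -8.4, 0.4]
opening: 0.0134
```

>>> apply_moves(motion="-0.007 0 0 0 0 0 1;-0.014 0 0 0 0 0 1;-0.014 0 0 0 0 0 1")

```text
time: 5.37
ee_pos: [0.5062, -0.079, 0.0563]
tcp_rot: [[-0.174, 0.001, 0.985], [-0.985, -0.006, -0.174], [0.006, -1.0, 0.002]]
force: [-3.7, -19.0, 1.4]
opening: 0.0136
```

Contact came at viewer y -0.133, against -0.135 expected, with 19 N of resistance, so the tray is home. Relaxing the push and opening.

>>> apply_moves(motion="0.014 0 0 0 0 0 1;0.02 0 0 0 0 0 1;0.02 0 0 0 0 0 0.5;0.02 0 0 0 0 0 -0.2;0.02 0 0 0 0 0 -0.2;0.02 0 0 0 0 0 -0.2;0.02 0 0 0 0 0 -0.2;0.02 0 0 0 0 0 -0.2")

```text
time: 6.03
ee_pos: [0.5048, -0.0782, 0.0556]
tcp_rot: [[-0.177, 0.0, 0.984], [-0.984, 0.0, -0.177], [-0.0, -1.0, -0.0]]
force: [-0.1, 0.1, -0.6]
opening: 0.0503
```

>>> apply_moves(motion="0.02 -0.2 0 0 0 0 -0.2;0.02 -0.5 0 0 0 0 -0.2;0.02 -0.8 0 0 0 0 -0.2;0.02 -1 0 0 0 0 -0.2;0.02 -1 0 0 0 0 -0.2;0.02 -1 0 0 0 0 -0.2;0.02 -1 0 0 0 0 -0.2")

```text
time: 6.62
ee_pos: [0.5038, -0.0811, 0.2052]
tcp_rot: [[-0.177, -0.0, 0.984], [-0.984, 0.0, -0.177], [-0.0, -1.0, -0.0]]
force: [0.1, -0.5, -0.2]
opening: 0.0529
```

```bash
python3 go.py -.07 0 .2;python3 - <<'E'
from h import *
a=cv2.cvtColor(grab_frame("top"),cv2.COLOR_RGB2BGR)[165:265,210:390];b=cv2.cvtColor(grab_frame("side"),cv2.COLOR_RGB2BGR)[170:265,225:345]
cv2.imwrite("pics/ct3.png",cv2.resize(a,None,fx=3,fy=3,interpolation=cv2.INTER_CUBIC))
cv2.imwrite("pics/c3.png",np.vstack([cv2.resize(a,(540,300)),cv2.resize(b,(378,299)).repeat(1,1) if 0 else cv2.copyMakeBorder(cv2.resize(b,(378,299)),0,0,0,162,0)]))
E
```

```text
t 6.6167 viewer tcp [ 0.0013 -0.1355  0.2052] F [ 0.2021 -0.4717 -0.2348] op 0.05293560412870098
shares [-0.8998  0.0349 -0.482 ] turn [ 0.0002 -0.0024 -0.0001]
```

View pics/c3.png

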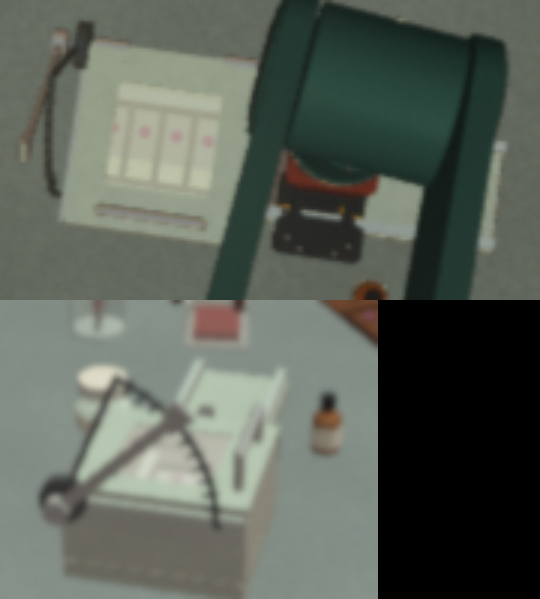

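The slides now show through the hood window (145,150 in the top panel), the flap is shut, and the pointer and the others are unmoved. Going to the pull bar.

>>> apply_moves(motion="-0.2 0 -0.12 0 0 0 -0.2;-0.45 0 -0.24 0 0 0 -0.2;-0.7 0 -0.36 0 0 0 -0.2;-0.9 0 -0.482 0 -0.0024 0 -0.2;-0.9 0 -0.482 0 -0.0024 0 -0.2;-0.9 0.2 -0.482 0 -0.0024 0 -0.2;-0.9 0.3 -0.482 0 -0.0024 0 -0.2;-0.9 0.3 -0.482 0 -0.0024 0 -0.2")

```text
time: 7.38
ee_pos: [0.4538, 0.0642, 0.1568]
tcp_rot: [[-0.169, -0.008, 0.985], [-0.986, -0.0, -0.169], [0.001, -1.0, -0.008]]
force: [-0.1, 0.2, -0.6]
opening: 0.0529
```

```bash
python3 go.py -.07 0 .131
python3 - <<'E'
from h import *
b=cv2.cvtColor(grab_frame("side"),cv2.COLOR_RGB2BGR)[130:265,225:345]
cv2.imwrite("pics/c4.png",cv2.resize(b,None,fx=4,fy=4,interpolation=cv2.INTER_CUBIC))
E
```

```text
t 7.3833 viewer tcp [-0.0727 -0.0007  0.1568] F [-0.1047  0.143  -0.5696] op 0.052931810172212435
shares [-0.0052  0.1721  0.0192] turn [0.0026 0.0002 0.0005]
```

View pics/c4.png

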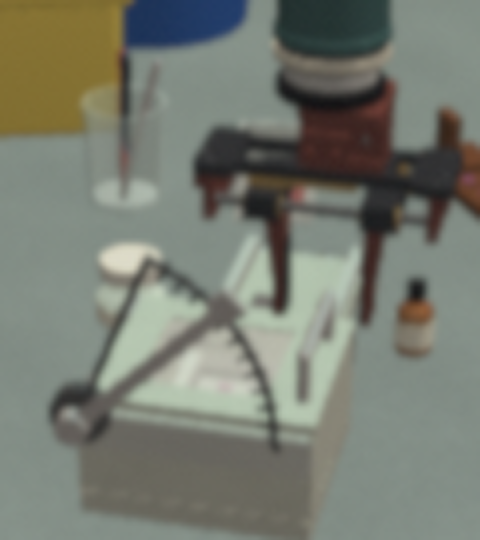

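The fingers (282,310) and (368,320) straddle the bar (320,325). Lower and close.

>>> apply_moves(motion="0 0.08 0.01 0 0 0 -0.2;0 0.172 0.01 0 0 0 -0.2;0 0.172 0.01 0 0 0 -0.2;0 0.172 0.01 0 0 0 1;0 0.172 0.01 0 0 0 1;0 0.172 0.01 0 0 0 1;0 0.172 0.01 0 0 0 1;0 0.172 0.01 0 0 0 1")

```text
time: 8.1
ee_pos: [0.459, 0.064, 0.1354]
tcp_rot: [[-0.17, 0.001, 0.985], [-0.985, 0.0, -0.17], [-0.0, -1.0, 0.001]]
force: [0.4, -0.8, -0.0]
opening: 0.0228
```

>>> apply_moves(motion="0 0 0 0 0 0 1;0 0 0 0 0 0 1;0 0 0 0 0 0 1;0 0 0 0 0 0 1;0 0 0 0 0 0 1")

```text
time: 8.52
ee_pos: [0.4579, 0.0642, 0.135]
tcp_rot: [[-0.17, -0.001, 0.985], [-0.985, 0.0, -0.17], [-0.0, -1.0, -0.001]]
force: [-2.7, -0.3, 5.5]
opening: 0.0093
```

```bash
python3 go.py -.07 0 .131
python3 - <<'E'
import numpy as np
r=np.hypot(.15,.043);a0=np.arctan2(.043,.15)
for t in np.linspace(0,.787,9):
    print(round(t,3),np.round(((.15-r*np.cos(a0+t))/.15,(r*np.sin(a0+t)-.043)/.15),4))
E
```

```text
t 8.5167 viewer tcp [-0.0686 -0.0001  0.135 ] F [-2.6101 -0.7105  5.5077] op 0.009264795409162412
shares [-0.0007  0.0265 -0.0091] turn [ 0.0004 -0.     -0.    ]
0.0 [0. 0.]
0.098 [0.033  0.0968]
0.197 [0.0753 0.19  ]
0.295 [0.1266 0.2785]
0.394 [0.1863 0.3615]
0.492 [0.2539 0.4383]
0.59 [0.3287 0.5081]
0.689 [0.41   0.5702]
0.787 [0.4971 0.624 ]
```

>>> apply_moves(motion="0.015 -0.048 0.016 0 0 0 1;0 -0.097 0.033 0 0 0 1;0 -0.144 0.053 0 0 0 1;0 -0.19 0.075 0 0 0 1;0 -0.235 0.1 0 0 0 1;0 -0.279 0.127 0 0 0 1;0 -0.321 0.155 0 0 0 1;0 -0.361 0.186 0 0 0 1")

```text
time: 9.18
ee_pos: [0.4842, 0.0596, 0.1892]
tcp_rot: [[-0.17, -0.004, 0.985], [-0.985, 0.001, -0.17], [-0.0, -1.0, -0.004]]
force: [-6.2, 2.5, 0.9]
opening: 0.0089
```

```bash
python3 go.py -.07 0 .131
```

```text
t 9.1833 viewer tcp [-0.0419 -0.0001  0.1892] F [-6.4946  1.4346  0.935 ] op 0.00892603497991053
shares [-0.0007  0.3891 -0.1854] turn [ 0.0014 -0.0001 -0.    ]
```

>>> apply_moves(motion="0 -0.039 0.033 0 0 0 1;0 -0.077 0.068 0 0 0 1;0 -0.113 0.104 0 0 0 1;0 -0.147 0.142 0 0 0 1;0 -0.179 0.182 0 0 0 1;0 -0.209 0.224 0 0 0 1;0 -0.236 0.267 0 0 0 1;0 -0.262 0.311 0 0 0 1")

```text
time: 9.85
ee_pos: [0.5302, 0.0517, 0.2298]
tcp_rot: [[-0.17, -0.004, 0.985], [-0.985, 0.001, -0.17], [-0.0, -1.0, -0.004]]
force: [-7.4, 2.4, 10.4]
opening: 0.0096
```

>>> apply_moves(motion="0 0 0 0 0 0 1;0 0 0 0 0 0 1;0 0 0 0 0 0 1")

```text
time: 10.1
ee_pos: [0.5315, 0.0515, 0.2304]
tcp_rot: [[-0.17, -0.001, 0.985], [-0.985, 0.0, -0.17], [-0.0, -1.0, -0.001]]
force: [-9.1, 2.1, 13.1]
opening: 0.009
```

```bash
python3 go.py 0.0045 0 .2286
python3 - <<'E'
from h import *
for n in("side","top"):
    f=cv2.cvtColor(grab_frame(n),cv2.COLOR_RGB2BGR); cv2.imwrite(f"pics/{n}5.png",f)
b=cv2.imread("pics/side5.png")[150:265,225:345]
cv2.imwrite("pics/c5.png",cv2.resize(b,None,fx=5,fy=5,interpolation=cv2.INTER_CUBIC))
E
```

```text
t 10.1 viewer tcp [ 0.006  -0.0001  0.2304] F [-9.2928  0.481  13.089 ] op 0.008989137647135308
shares [-0.0006  0.0118 -0.0103] turn [ 0.0002  0.     -0.0001]
```

View pics/c5.png

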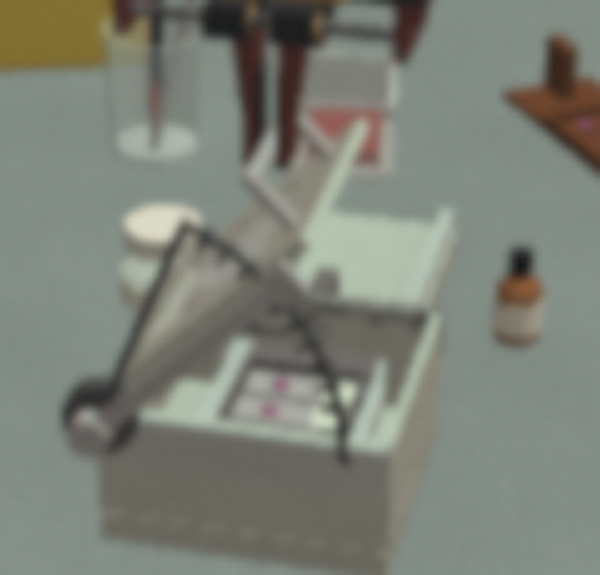

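The flap is up and nearly parallel to the pointer; the bar runs from (250,172) to (305,120). The 16 N on the tool is radial compression from arc mismatch, so I'll relax it outward by about 2.5 mm and then measure.

>>> apply_moves(motion="0 -0.008 -0.004 0 0 0 1;0 -0.015 -0.008 0 0 0 1;0 -0.015 -0.008 0 0 0 1;0 -0.015 -0.008 0 0 0 1")

```text
time: 10.53
ee_pos: [0.5314, 0.0515, 0.2305]
tcp_rot: [[-0.17, 0.001, 0.985], [-0.985, 0.0, -0.17], [-0.0, -1.0, 0.001]]
force: [-0.1, 1.5, -5.3]
opening: 0.0092
```

```bash
cat > m.py <<'E'
import sys
from h import *
v=np.load("v.npy")
f=np.mean([grab_frame("side").astype(float) for _ in range(6)],0).astype(np.uint8)
b=cv2.cvtColor(f,cv2.COLOR_RGB2BGR); cv2.imwrite(f"pics/s{sys.argv[1]}.png",b)
cv2.imwrite(f"pics/z{sys.argv[1]}.png",cv2.resize(b[165:245,235:325],None,fx=7,fy=7,interpolation=cv2.INTER_CUBIC))
E
python3 m.py 6; python3 go.py 0.0045 0 .2286
cat > pred.py <<'E'
from h import *
v=np.load("v.npy")
def fl(t,a,y,h): # a along flap from hinge, h above axis
    return w(v,(.08-a*np.cos(t)+h*np.sin(t),y,.09+a*np.sin(t)+h*np.cos(t)))
Z=lambda n,P:(proj("side",P)[0]-[235,165]+.5)*7-.5
if __name__=="__main__":
  for t in(.72,.76,.80,.84):
    print(t,"barN",Z(0,fl(t,.15,.045,.043)),"barF",Z(0,fl(t,.15,-.045,.043)),"edgeTopN",Z(0,fl(t,.165,.078,.008)),"edgeBotN",Z(0,fl(t,.165,.078,0)),"edgeTopF",Z(0,fl(t,.165,-.078,.008)),"ptip",Z(0,fl(t,.165,.108,0)))
E
python3 pred.py
```

```text
t 10.8333 viewer tcp [ 0.0056 -0.0001  0.2303] F [ 1.1728  1.0051 -6.4609] op 0.008995751397704914
shares [-0.0007  0.0115 -0.0076] turn [-0. -0. -0.]
0.72 barN [306.1455 161.3633] barF [358.5949  65.9642] edgeTopN [372.8983 248.2395] edgeBotN [386.1369 263.8731] edgeTopF [455.8601  78.2029] ptip [368.5075 300.8535]
0.76 barN [292.8951 152.2285] barF [346.0793  57.2914] edgeTopN [361.0754 235.9126] edgeBotN [374.9613 251.1526] edgeTopF [445.1986  66.858 ] ptip [357.0904 287.9221]
0.8 barN [279.3152 143.5485] barF [333.2474  49.0579] edgeTopN [348.7523 223.9512] edgeBotN [363.261  238.7674] edgeTopF [434.0772  55.862 ] ptip [345.1395 275.3285]
0.84 barN [265.4313 135.3402] barF [320.1233  41.2796] edgeTopN [335.9511 212.3789] edgeBotN [351.0566 226.7421] edgeTopF [422.5156  45.2363] ptip [332.6758 263.0978]
```

View pics/z6.png

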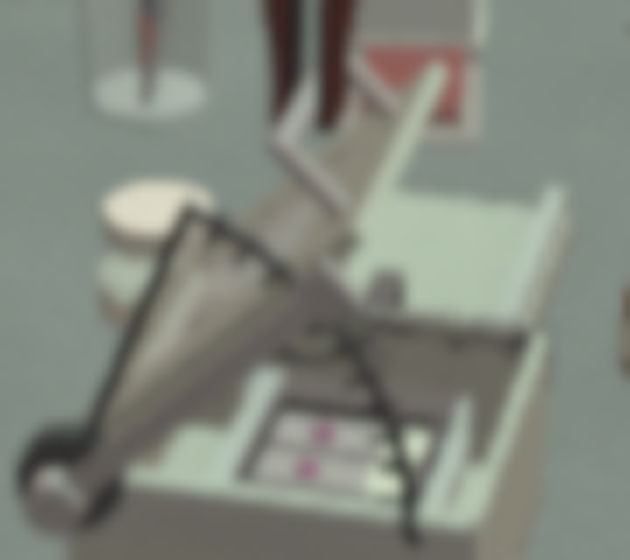

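The near bar end at (278,143) and the far flap corner at (440,65) put the flap at about 0.78–0.80. I'll measure the flap and pointer angles with the same method, as edge profiles against angle.

```bash
cat > ang.py <<'E'
import sys
from pred import *
from scipy.ndimage import map_coordinates,gaussian_filter1d
g=lambda p:cv2.cvtColor(cv2.imread(p),cv2.COLOR_BGR2GRAY).astype(float)
I0=g("pics/side0.png"); I1=g(sys.argv[1])
th=np.arange(.6,1.0,.002)
def prof(I,a,y,h,t=th):
    q=np.array([proj("side",fl(x,a,y,h))[0] for x in t]); return gaussian_filter1d(map_coordinates(I,[q[:,1],q[:,0]],order=3),2)
def edges(p,t=th):
    d=np.gradient(p); k=[i for i in range(2,len(d)-2) if abs(d[i])==abs(d[i-2:i+3]).max() and abs(d[i])>.4*abs(d).max()]
    return [(round(t[i],3),round(d[i],1)) for i in k]
print("pointer (both edges; half-width = 6mm/r)")
for r in(.05,.065,.08,.095,.11,.125): print(r,round(.006/r,3),edges(prof(I0,r,.108,0)))
for r in(.147,.151,.155,.159): print("end",r,round(.011/r,3),edges(prof(I0,r,.108,0)))
print("flap free edge h=0")
for y in np.arange(-.075,.04,.015): print(round(y,3),edges(prof(I1,.165,y,0)),)
print("bar")
for y in(-.035,-.03,.03,.035): print(y,edges(prof(I1,.15,y,.043)))
print("flap shut check, free edge y-line: (theta about 0)")
t0=np.arange(-.12,.12,.002)
for y in(-.06,-.03,0,.03,.06): print(y,"edge",edges(prof(I0,.165,y,.008,t0),t0))
for y in(-.03,0,.03): print(y,"bar",edges(prof(I0,.15,y,.043,t0),t0))
E
python3 ang.py pics/s6.png
```

```text
pointer (both edges; half-width = 6mm/r)
0.05 0.12 [(np.float64(0.692), np.float64(-1.0)), (np.float64(0.914), np.float64(1.4))]
0.065 0.092 [(np.float64(0.716), np.float64(-1.7)), (np.float64(0.88), np.float64(1.8))]
0.08 0.075 [(np.float64(0.73), np.float64(-2.1)), (np.float64(0.866), np.float64(2.2))]
0.095 0.063 [(np.float64(0.74), np.float64(-2.5)), (np.float64(0.848), np.float64(2.3))]
0.11 0.055 [(np.float64(0.746), np.float64(-3.4)), (np.float64(0.848), np.float64(2.3))]
0.125 0.048 [(np.float64(0.748), np.float64(-2.8)), (np.float64(0.84), np.float64(2.8))]
end 0.147 0.075 [(np.float64(0.626), np.float64(-0.9)), (np.float64(0.67), np.float64(1.1)), (np.float64(0.736), np.float64(-0.6)), (np.float64(0.84), np.float64(0.7)), (np.float64(0.902), np.float64(-1.4)), (np.float64(0.94), np.float64(0.6)), (np.float64(0.992), np.float64(-0.7))]
end 0.151 0.073 [(np.float64(0.726), np.float64(-2.0))]
end 0.155 0.071 [(np.float64(0.726), np.float64(-3.6)), (np.float64(0.86), np.float64(1.6))]
end 0.159 0.069 [(np.float64(0.726), np.float64(-3.6))]
flap free edge h=0
-0.075 [(np.float64
[... 1574 characters left out ...]
-0.06 edge [(np.float64(-0.004), np.float64(1.2)), (np.float64(0.064), np.float64(-1.3))]
-0.03 edge [(np.float64(-0.068), np.float64(0.4)), (np.float64(0.026), np.float64(1.1))]
0 edge [(np.float64(0.036), np.float64(1.0))]
0.03 edge [(np.float64(-0.002), np.float64(1.0)), (np.float64(0.054), np.float64(0.8))]
0.06 edge [(np.float64(-0.064), np.float64(0.6)), (np.float64(0.014), np.float64(1.0))]
-0.03 bar [(np.float64(-0.044), np.float64(1.4)), (np.float64(0.058), np.float64(-1.9))]
0 bar [(np.float64(-0.08), np.float64(-2.0)), (np.float64(-0.024), np.float64(1.3)), (np.float64(0.07), np.float64(-2.3))]
0.03 bar [(np.float64(-0.062), np.float64(-0.4)), (np.float64(0.084), np.float64(0.9))]
```

>>> apply_moves(motion="0 0 0 0 0 0 1;0 0 0 0 0 0 1;0 0 0 0 0 0 1;0 0 0 0 0 0 1;0 0 0 0 0 0 1;0 0 0 0 0 0 1;0 0 0 0 0 0 1;0 0 0 0 0 0 1")

```text
time: 11.5
ee_pos: [0.5311, 0.0516, 0.2304]
tcp_rot: [[-0.17, 0.0, 0.985], [-0.985, 0.0, -0.17], [-0.0, -1.0, 0.0]]
force: [4.3, 0.1, -10.7]
opening: 0.0092
```

```bash
python3 m.py 7; python3 go.py 0.0045 0 .2286; python3 ang.py pics/s7.png | sed -n '/flap free/,/flap shut/p' | tr -d '()' | sed 's/np.float64//g'
python3 - <<'E'
from h import *
a=cv2.cvtColor(grab_frame("top"),cv2.COLOR_RGB2BGR)
cv2.imwrite("pics/f.png",np.hstack([cv2.resize(a[165:265,200:390],(570,300)),]))
v=np.load("v.npy")
print("tray back home px in crop:",[((proj("top",w(v,(x,-.155,.034)))[0]-[200,165])*3) for x in(-.04,.04)], "block top",(proj("top",w(v,(0,-.135,.071)))[0]-[200,165])*3)
b=cv2.imread("pics/s7.png")[150:265,215:345]
cv2.imwrite("pics/f.png",np.vstack([cv2.imread("pics/f.png"),cv2.copyMakeBorder(cv2.resize(b,(339,300),interpolation=cv2.INTER_CUBIC),0,0,0,231,0)]))
E
```

```text
t 11.8 viewer tcp [ 0.0056 -0.0001  0.2304] F [  5.0194   1.5517 -14.1378] op 0.009062330509412977
shares [-0.0006  0.012  -0.0073] turn [-0.0001 -0.     -0.    ]
flap free edge h=0
-0.075 [0.74, -1.5, 0.788, 2.1, 0.84, -2.3]
-0.06 [0.712, -1.9, 0.786, 3.3, 0.85, -2.9]
-0.045 [0.726, -2.1, 0.786, 3.8, 0.844, -2.5]
-0.03 [0.792, 2.4, 0.84, -2.2]
-0.015 [0.608, -1.5, 0.782, 1.9, 0.844, -2.2, 0.992, -1.1]
0.0 [0.652, -1.8, 0.786, 2.0, 0.842, -2.2, 0.99, -3.6]
0.015 [0.786, 2.1, 0.842, -2.3, 0.986, -4.6]
0.03 [0.842, -2.3, 0.988, -3.3]
bar
-0.035 [0.744, -2.7, 0.822, 3.0, 0.876, -3.4, 0.976, 3.5]
-0.03 [0.726, -2.5, 0.814, 3.0, 0.868, -3.6, 0.966, 3.7]
0.03 [0.768, 1.9, 0.82, -4.2, 0.858, 2.4]
0.035 [0.768, 1.4, 0.818, -3.3, 0.858, 1.5]
flap shut check, free edge y-line: theta about 0
tray back home px in crop: [array([349.8249, 211.8623]), array([360.9125, 129.7512])] block top [337.5117 164.7191]
```

View pics/f.png

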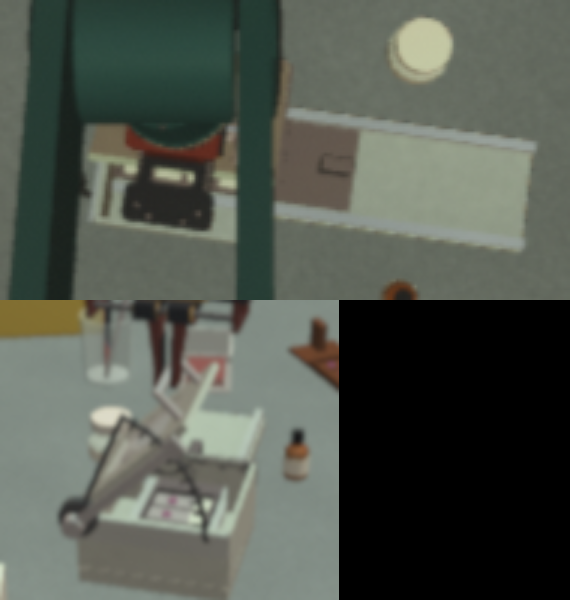

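The tray's back edge at (352,211)–(359,130) matches the predicted home pixels (350,212)–(361,130). The radial force is creeping up, so I'll ease back inward by about 1.3 mm and raise the flap by 0.005 rad.

>>> apply_moves(motion="0 0.003 0.004 0 0 0 1;0 0.006 0.009 0 0 0 1;0 0.006 0.009 0 0 0 1;0 0.006 0.009 0 0 0 1;0 0.006 0.009 0 0 0 1;0 0.006 0.009 0 0 0 1;0 0.006 0.009 0 0 0 1;0 0.006 0.009 0 0 0 1")

```text
time: 12.52
ee_pos: [0.5313, 0.0515, 0.2303]
tcp_rot: [[-0.17, -0.001, 0.985], [-0.985, 0.0, -0.17], [-0.0, -1.0, -0.001]]
force: [-5.3, 1.3, 5.8]
opening: 0.0096
```

>>> apply_moves(motion="0 0 0 0 0 0 1;0 0 0 0 0 0 1;0 0 0 0 0 0 1;0 0 0 0 0 0 1;0 0 0 0 0 0 1;0 0 0 0 0 0 1;0 0 0 0 0 0 1;0 0 0 0 0 0 1")

```text
time: 13.18
ee_pos: [0.5313, 0.0515, 0.2304]
tcp_rot: [[-0.17, -0.001, 0.985], [-0.985, 0.0, -0.17], [-0.0, -1.0, -0.001]]
force: [-5.5, 1.3, 6.1]
opening: 0.0091
```

```bash
python3 m.py 8; python3 go.py 0.0045 0 .2286; python3 ang.py pics/s8.png | sed -n '/flap free/,/flap shut/p' | tr -d '()' | sed 's/np.float64//g'
```

```text
t 13.4833 viewer tcp [ 0.0059 -0.0001  0.2303] F [-5.2092  1.6491  4.5902] op 0.009291316067769543
shares [-0.0007  0.0116 -0.0091] turn [ 0.0004 -0.     -0.    ]
flap free edge h=0
-0.075 [0.74, -1.6, 0.792, 2.1, 0.844, -2.2]
-0.06 [0.712, -2.0, 0.788, 3.2, 0.852, -2.9]
-0.045 [0.726, -2.2, 0.788, 3.9, 0.846, -2.4]
-0.03 [0.796, 2.6, 0.842, -2.1]
-0.015 [0.608, -1.5, 0.788, 1.9, 0.84, -2.2, 0.992, -1.0]
0.0 [0.652, -1.8, 0.79, 2.1, 0.844, -2.3, 0.99, -3.2]
0.015 [0.788, 2.0, 0.842, -2.4, 0.988, -4.7]
0.03 [0.842, -2.3, 0.988, -3.3]
bar
-0.035 [0.746, -2.8, 0.826, 3.4, 0.882, -3.4, 0.974, 3.4]
-0.03 [0.726, -2.5, 0.818, 3.3, 0.874, -3.4, 0.964, 3.7]
0.03 [0.826, -4.4, 0.866, 2.6]
0.035 [0.772, 1.3, 0.822, -3.2, 0.864, 1.6]
flap shut check, free edge y-line: theta about 0
```

The hold is steady: force about 7 N, the flap at about 0.790 and the pointer at about 0.793 by the same camera measure. Handing in.

```bash
python3 -c "
from station import *
print(job_done())"
```

```text
the job is handed in; nothing more can be done
None
```

I slid the tray home with the flap still shut, let it go, then raised the flap by its pull bar and handed in at 13.5 s while still holding it.

- **Tray:** it met firm contact within about 2 mm of where the end stop should be, and resisted with 19 N. Seen from above afterwards, its back edge is within about 2 pixels, roughly 2 mm, of the expected home line.
- **Flap and pointer:** the side camera puts the flap's free edge at about 0.790 rad and the pointer at about 0.793 rad near its tip. These readings carry some spread. The gripper's position gives the flap about 0.80 rad, and a fit along the whole pointer gives about 0.788 rad, so they agree to roughly 0.01 rad.
- **Hold:** my first two hold positions loaded the bar along the hinge radius, up to about 16 N. I eased the pose, and at the end the arm was steady with about 7 N on the tool.
- **Everything else:** I saw no movement of the pointer, pot or oil bottle in the later pictures. The rack, carton and counter were out of those views.

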